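# Stop the dosing pump and fetch its spare filter

### The arm

A 6-joint arm with a two-finger parallel gripper is mounted at the origin on the work surface. World frame = base frame: x ahead of the robot, y to its left, z up, the work surface at z = 0. Lengths are in m, angles in degrees, forces in N, time in s.
With the tool pointing down it reaches from about 0.35 to 0.875 m from the base axis. Payload 4.2 kg.
Tool frame: the origin (TCP) lies midway between the tips of the shut fingers; the grasp point (between the pads) lies 19 mm behind it; x points along the fingers, y is the direction in which the jaws open and shut, and the axes are right-handed (so a half turn about x gives the same grasp; the last joint's range is limited). The gripper opens to 87 mm and grips with 3 to 60 N. Pads are 19 mm wide; open, the fingers measure 117 mm over their backs; the gripper's body (75 mm by 190 mm) begins 51 mm behind the grasp point.
Start: joints at [79.16, 22.042, 0.453, 0, -68.411, -14.817], TCP at [0.271, 0.563, 0.223] pointing down, gripper open.
Joint ranges: [-179.83, 179.83], [-69.29, 118.12], [-61.27, 80.66], [-181.25, 117.63], [-171.15, -9.14], [-177.46, 177.46]. Speed limits (degrees/s): [159.86, 159.86, 180, 180, 180, 180].

### API

Orientations are given as a 3x3 rotation matrix whose columns are the frame's x, y, z axes.
In Python, from station import r gives the robot as it stands.
- The arm moves only by the tool play_rows, never from a script. Its argument "plan" is a list that holds one entry, the list of rows, each a list of 6 numbers: the shift along the tool's x, y, z in cm, then the turn, a rotation vector about the tool's x, y, z in units of 10 degrees (1.0 is 10 degrees). A call has 1 to 5 rows; each row is the pose to reach, as a shift and turn from the pose commanded when the call began, along the tool's axes at that moment; what a row does not reach only later rows make up. A row lasts 1/8 s, in which the tool goes at most 62.5 mm and 10.7 degrees, less where a joint would pass 70% of its speed; a pose out of reach is approached as far as the arm can. A call with a gripper value outside its range is refused whole. "hand" is the opening, from 0 (shut) to 1 (fully open), set as the call begins (left out, the last holds). The fingers move at their own pace and stop on an object; the grip force is fixed at half the most. Time passes only in rows, so rows that repeat a pose let the fingers close. It gives the time, the measured TCP pose, the force and the opening at its end, in the units of the state.
- r.sense(): the state, without advancing time (a new reading comes with each control period).
- r.capture(name): name is "scene" or "top"; returns (picture, depth): 400x640x3 uint8, blue, green, red; 400x640 float32, m along the optical axis (not along the pixel's ray), 0 where there is no reading.
- r.get_calibration(name): a dict with "vfov" (degrees; the focal length in pixels is half the picture's height over the tangent of half this angle, whatever the lens; pixels are square), "cx", "cy" (the principal point, pixels), "distortion" ([k1, k2, p1, p2, k3] as OpenCV has them; the pictures are not rectified), "rvec" (rotation vector, rad) and "tvec" (3), from world to camera coordinates, as OpenCV has them. Camera axes: x right, y down, z forward; pixel columns grow to the right and rows downward; lengths in m; the calibration is good to about 2 mm. A picture is of the moment at which its call begins. get_calibration takes no time and is no camera call.
- r.finish_job(): hands the job in, once; it reports no verdict.
The state is a dict: "time_s": time; "joints": joint angles; "joint_velocities": joint speeds; "effort": joint torques, N m; "tcp_pos": TCP position; "ee_rot": TCP orientation; "wrist_force": force on the tool from outside, world axes, zero at the start; "moment": the same for the moment, N m; "gripper_width": opening from 0.0 (shut) to 1.0 (fully open).
Only numpy, scipy, OpenCV 4.12 (cv2) and the standard library are available. Lean on these libraries where they do the work, as an engineer would, in place of code of your own. Each camera call takes 0.05 s, during which the arm holds its last target.

### The job

The dosing pump's filter is to be changed. First stop the pump by turning the dial on its sloping panel until the pointer reads zero (the long mark at the top of the scale), then slide the loose cover plate of the spares caddy right across onto the caddy's flat deck, take the filter cartridge (round body, square end caps) out of whichever pocket it is in and lay it, without dropping it, flat in the shallow drip tray. Leave the dial at zero, the cover lying flat on the deck, the fitting block in its pocket, and the bottles and the wrench where they are.

Things in the scene. Friction and masses are not known exactly. Their poses are not given: they have to be found in the camera images.
- dial (a joint): Angle of the pump's dial, rad. 0 = pointer at the long zero mark, straight up the panel's slope; positive = clockwise of zero, seen facing the panel. Scale marks every 15 degrees either side of zero. Turns from -1.9 to 1.9 with no stop or click at zero; friction (0.07 N m) holds it where it is left. Starts 0.6 to 1.45 rad clockwise of zero.
- dial_grip (a point): On the dial's axis, 24 mm out from the panel: mid-height of the grip bar. z: out of the panel (30 degrees from vertical). x: along the bar towards the pointer, turning with it. Black dial: disc 84 mm across, 12 mm thick, with a straight grip bar 70 mm long, 14 mm thick, 12 to 36 mm above the panel; white line on top, pointed nose at the pointer end. Nothing else stands out of the panel.
- pump: White dosing pump, fixed, 240 mm deep (x), 220 wide (y), 142 high; origin: centre of underside, front towards its -x. Front face 55 mm high; from its top edge the grey panel slopes up and back at 30 degrees from horizontal over 150 mm of depth, then the top is level. The dial's axis meets the panel at x -45, y 0, z 98 mm. A round pump head sticks out 50 mm from its +y side.
- caddy: Grey spares caddy, fixed, 190 mm (x) by 270 (y), 42 high; origin: centre of underside. Its -y half is a solid flat deck at height 42 mm. Its +y half has two open pockets, centred at x -46 and +46, y 65 mm, each 86 mm (x) by 129 (y), floor at 8 mm, walls up to 42 mm. One holds the cartridge, the other the fitting block.
- cover: Loose aluminium plate, 190 mm (x) by 134 (y) by 4, about 0.3 kg, at first lying over both pockets on the caddy's top (centre near caddy y +66 mm). Origin: centre of underside. In its middle stands an upright grip rib 70 mm long (x), 12 thick (y), its top 34 mm above the underside. Wholly on the deck its centre is at about caddy y -67 mm.
- cartridge: Steel filter cartridge, 98 mm long along its x axis, about 0.15 kg: round body 24 mm in diameter with a square end cap 30 by 30 mm, 12 mm thick, at each end. Lies on its caps, lengthwise along the caddy's y in its pocket. Origin under its middle, 15 mm below its long axis.
- cartridge_mid (a point): The middle of the cartridge's round body, on its long axis; 15 mm above whatever the cartridge lies on. x axis along the cartridge.
- block: Plain steel fitting block, 60 by 40 by 28 mm, about 0.25 kg, in the other pocket; origin at the centre of its underside. To be left in its pocket.
- drip_tray: White shallow plastic tray, fixed, 170 mm (x) by 110 mm (y), rim 12 mm high, walls and floor 5 mm thick; origin at the centre of its underside. The cartridge fits in it lengthwise along the tray's x.
- clear_bottle: Clear bottle with a blue cap, 72 mm across, 150 mm high plus cap; origin at its base. Leave alone.
- amber_bottle: Amber bottle with a black cap, 76 mm across, 160 mm high plus cap; origin at its base. Leave alone.
- wrench: Steel wrench lying on the bench, 160 mm long. Leave alone.
Not all that is in view belongs to the job. What is shaped like the cover but brown or green is not meant.

How it is judged (in metres and radians):
On the way, in this order (a step that is already met when the one before it is completed fails the run):
1. the dial's pointer reads zero, within half a scale division (0.12 rad) (value of joint dial between -0.12 and 0.12 rad), for 0.2 s.
2. the cover plate lies flat on the caddy, slid across onto the deck (y of cover in the frame of caddy below -0.045 m and z of cover in the frame of caddy between 0.036 and 0.05 m and angle between cover's own z axis and vertical below 0.1 rad), for 0.2 s.
At the end, for the whole second after the job is handed in: Dial at zero within 0.12 rad; cover flat on the deck (centre at caddy y below -45 mm); cartridge flat in the tray (middle within 65 mm in x, 45 mm in y of its centre, 12 to 25 mm above its underside); block still in the pocket half of the caddy; cartridge and cover at rest (all of step 1 and all of step 2 and x of cartridge_mid in the frame of drip_tray between -0.065 and 0.065 m and y of cartridge_mid in the frame of drip_tray between -0.045 and 0.045 m and z of cartridge_mid in the frame of drip_tray between 0.012 and 0.025 m and y of block in the frame of caddy between 0 and 0.135 m and x of block in the frame of caddy between -0.095 and 0.095 m and z of block in the frame of caddy below 0.03 m and linear speed of each of cartridge, cover below 0.02 m/s); the robot touches nothing.
It fails at once if the clear bottle was knocked or moved (over 30 mm or tipped) (distance of clear_bottle from where it was at the start of the episode above 0.03 m or angle between clear_bottle's own z axis and vertical above 0.35 rad).
It fails at once if the amber bottle was knocked or moved (over 30 mm or tipped) (distance of amber_bottle from where it was at the start of the episode above 0.03 m or angle between amber_bottle's own z axis and vertical above 0.35 rad).
It fails at once if the wrench was knocked or moved (over 30 mm) (distance of wrench from where it was at the start of the episode above 0.03 m).
It fails at once if the cartridge was dropped (fell freely, faster than 0.9 m/s: a fall of over 40 mm) (linear speed of cartridge above 0.9 m/s and contact force between the fingers and cartridge below 0.05 N).
It also fails if it takes over 67 s, if anything falls off the work surface, if the arm or the gripper's body presses on something with over 40 N, if the wrist force passes 120 N, or if a joint passes its speed limit or range.

## Working session

There is one attempt and no reset: what is moved stays moved. The work goes in short steps, Python scripts to look and compute and a tool call to move; the robot and the scene stay as the last step left them, time stands still between calls to the robot, and variables do not carry over. Pictures are saved under pics/ and viewed, and the job is handed in when it is done.

Besides the shell and the picture viewer there is one more tool, called after "Emit:" by a JSON object that holds its "method" and its "body", one argument or row to a line. play_rows: Moves the arm, as the interface text tells. Its arguments: {"type":"object","properties":{"plan":{"type":"array","items":{"type":"array","items":{"type":"array","items":{"type":"number"}}}},"hand":{"type":"number"}},"required":["plan"]}

```bash
ls; mkdir -p pics; cat > h.py <<'E'
import numpy as np, cv2
from station import r
def cal(n):
    c=r.get_calibration(n); f=200/np.tan(np.radians(c["vfov"])/2)
    K=np.array([[f,0,c["cx"]],[0,f,c["cy"]],[0,0,1.]])
    R=cv2.Rodrigues(np.array(c["rvec"],float))[0]; return K,np.array(c["distortion"],float),R,np.array(c["tvec"],float).ravel()
def cloud(n,d):
    K,D,R,t=cal(n); h,w=d.shape
    u,v=np.meshgrid(np.arange(w),np.arange(h))
    p=cv2.undistortPoints(np.stack([u,v],-1).reshape(-1,1,2).astype(np.float64),K,D).reshape(h,w,2)
    P=np.dstack([p[...,0]*d,p[...,1]*d,d]); W=(P-t)@R
    W[d<=0]=np.nan; return W
def proj(n,pts):
    K,D,R,t=cal(n); return cv2.projectPoints(np.array(pts,float).reshape(-1,3),R,t,K,D)[0].reshape(-1,2)
E
python3 - <<'E'
from h import *
for n in("scene","top"):
    p,d=r.capture(n); cv2.imwrite(f"pics/{n}0.png",p); np.savez(f"{n}0.npz",p=p,d=d); print(n,cal(n)[0][0,0],-cal(n)[2].T@cal(n)[3])
print(r.sense())
E
```

```text
pics
scene 485.7506905038317 [1.02776293 0.82733962 1.05074039]
top 472.1031031306024 [ 0.30741    -0.1614646   1.25740339]
{'time_s': 0.1, 'joints': array([ 7.91611554e+01,  2.20874101e+01,  3.88748730e-01, -2.38761414e-02,
       -6.84108981e+01, -1.48175816e+01]), 'joint_velocities': array([-0.04285619, -0.07234415,  0.19016392,  0.0925398 , -0.10424324,
       -0.05277887]), 'effort': array([-2.02166798e-04, -3.91691101e+01,  1.87935716e+01,  4.23185259e+00,
        1.35096625e-02, -6.99986663e-05]), 'tcp_pos': array([0.2703595 , 0.56291731, 0.2215694 ]), 'ee_rot': array([[-7.40143571e-04, -4.33111506e-01, -9.01340044e-01],
       [-1.80516518e-03, -9.01338244e-01,  4.33112124e-01],
       [-9.99998097e-01,  1.94763281e-03, -1.14718103e-04]]), 'wrist_force': array([-0.23356051, -0.04940355,  0.14952477]), 'moment': array([ 0.02338851, -0.02469887,  0.00916181]), 'gripper_width': 0.9996493266369545}
```

View pics/scene0.png

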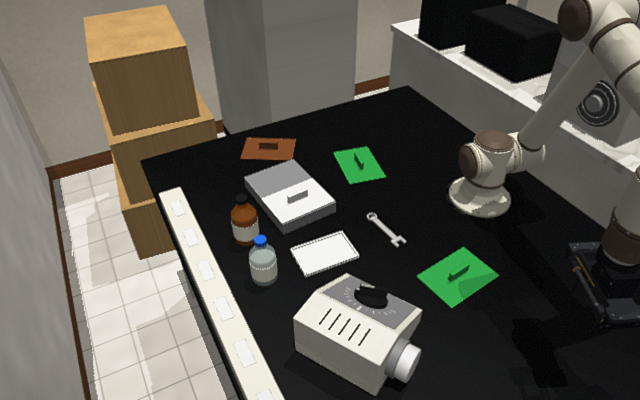

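View pics/top0.png

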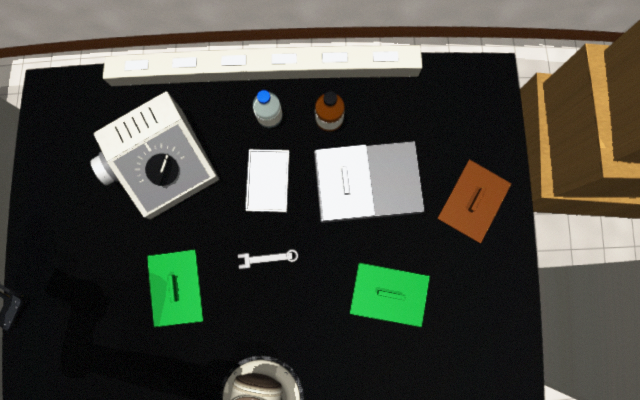

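The top view shows the pump at about (155,155) with its dial at (162,168). The bare-aluminium cover, at about (345,182), is the one on the grey caddy at (370,180). The brown plate (475,200) and the green ones (175,288) and (390,294) are decoys. The tray is at (267,181), the wrench at (268,259) and the bottles at (267,108) and (330,111). Next I'll measure.

```bash
cat > m.py <<'E'
from h import *
z=np.load("top0.npz"); p,d=z["p"],z["d"]; W=cloud("top",d); z2=np.load("scene0.npz"); W2=cloud("scene",z2["d"])
Z=W[...,2]
def rect(mask,name,WW=W):
    q=WW[mask][:,:2].astype(np.float32); (c,s,a)=cv2.minAreaRect(q*1000); print(name,len(q),np.round(c,1),np.round(s,1),round(a,1),"z",np.round(np.nanmedian(WW[mask][:,2]),4))
def box(u0,v0,u1,v1):
    m=np.zeros(Z.shape,bool); m[v0:v1,u0:u1]=True; return m
from numpy import isfinite
k=np.ones((3,3),np.uint8)
print("table z", np.nanmedian(Z[box(300,300,340,340)]))
rect(box(300,130,440,235)&(Z>.030)&(Z<.06),"caddy+cover")
rect(box(300,130,440,235)&(Z>.030)&(Z<.06)&(p.min(2)>190),"cover")
rect(box(300,130,440,235)&(Z>.060)&(Z<.09),"rib")
rect(box(235,140,300,222)&(Z>.002)&(p.min(2)>150),"tray")
rect(box(225,240,305,280)&(p.min(2)>100),"wrench")
for n,b in(("clear",(245,85,290,130)),("amber",(305,85,355,133))):
    m=box(*b)&(Z>.05); print(n,np.nanmin(W[m],0),np.nanmax(W[m],0))
m=box(85,85,230,225)&(Z>.03); rect(m,"pump"); rect(m&(Z>.135)&(Z<.15),"pumptop")
# panel plane
hsv=cv2.cvtColor(p,cv2.COLOR_BGR2HSV)
g=box(110,120,215,215)&(Z>.06)&(Z<.138)&(p.max(2)>90)&(p.max(2)<170)
q=W[g]; c=np.median(q,0)
for _ in range(4):
    u,s,vt=np.linalg.svd(q-q.mean(0),full_matrices=False); n=vt[2]*np.sign(vt[2][2]); e=(q-q.mean(0))@n; q2=q[abs(e)<.003]; c=q2.mean(0); q=q2
print("panel n",n,"tilt",np.degrees(np.arccos(n[2])),"c",c,len(q))
rect(g,"panel")
e=(W-c)@n
for lo,hi in((.004,.018),(.028,.045)):
    mm=box(110,120,215,215)&(e>lo)&(e<hi)&(Z<.16); print(lo,np.sum(mm),np.nanmedian(W[mm],0),np.nanmean(W[mm],0),np.nanmedian(e[mm]))
E
python3 m.py; python3 - <<'E'
import cv2
p=cv2.imread("pics/top0.png"); cv2.imwrite("pics/dial0.png",cv2.resize(p[85:225,85:225],None,fx=4,fy=4,interpolation=cv2.INTER_CUBIC))
E
```

```text
table z 4.1752189616722866e-05
caddy+cover 7167 [ 562.5 -290. ] [193.5 270. ] 4.1 z 0.0438
cover 3522 [ 558.4 -225.8] [190.4 137. ] 4.4 z 0.0459
rib 137 [ 558.  -226.6] [70.6 12.3] 4.9 z 0.0751
tray 2254 [575.3 -18.5] [110.2 170.7] 87.2 z 0.006
wrench 472 [371.3 -18.8] [ 38.3 156.1] 10.3 z 0.007
clear [ 0.72387725 -0.05976998  0.05015159] [0.79316699 0.01022491 0.15552865]
amber [ 0.70895976 -0.22884719  0.05004897] [ 0.7771202  -0.15468229  0.16474028]
pump 9286 [618.6 287.7] [243.7 272. ] 29.4 z 0.1197
pumptop 3302 [657.  280.6] [183.9 220.3] 29.4 z 0.1416
panel n [-0.4356731  -0.23639468  0.86850821] tilt 29.71425659717393 c [0.592583   0.24253926 0.09911329] 2477
panel 3425 [584.  256.2] [146.1 253.7] 31.4 z 0.1004
0.004 906 [0.59051768 0.24792056 0.11113858] [0.59005404 0.24895137 0.11027172] 0.009810202167761434
0.028 164 [0.5771624  0.23698272 0.12965874] [0.57700204 0.23669275 0.12990851] 0.0347370712147471
```

View pics/dial0.png

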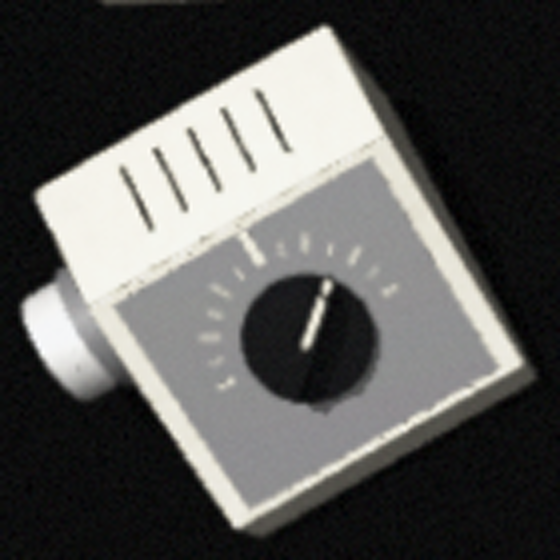

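```bash
cat > m2.py <<'E'
from h import *
z=np.load("top0.npz"); p,d=z["p"],z["d"]; W=cloud("top",d); z2=np.load("scene0.npz"); W2=cloud("scene",z2["d"])
yaw=np.radians(29.2)
X=np.array([np.cos(yaw),np.sin(yaw),0]);Y=np.array([-np.sin(yaw),np.cos(yaw),0])
for WW,nm in((W,"top"),(W2,"scene")):
    m=(np.hypot(WW[...,0]-.62,WW[...,1]-.28)<.22)&(WW[...,2]>.135)&(WW[...,2]<.146)
    a=WW[m]@X; b=WW[m]@Y
    k=(a> np.nanmax(a)-.085)
    print(nm,"top x",np.percentile(a,[.5,99.5]),"y",np.percentile(b[k],[.5,99.5]))
    for q in (.2,.4,.6,.8):  # yaw check: edges
        pass
    back=np.percentile(a,99.7); ymid=np.percentile(b[k],[.5,99.5]).mean()
    c=(back-.12)*X+ymid*Y; ax=c-.045*X; ax[2]=.098
    n=-np.sin(np.pi/6)*X+np.array([0,0,np.cos(np.pi/6)])
    up=np.cos(np.pi/6)*X+np.array([0,0,.5]); rt=-Y
    print(" pump c",c,"axis",ax)
    L=(WW-ax); E=L@n;U=L@up;V=L@rt
    m=(np.hypot(U,V)<.07)
    print(" panel e median",np.nanmedian(E[m&(np.hypot(U,V)>.05)]))
    for lo,hi in((.008,.016),(.030,.042)):
        k=m&(E>lo)&(E<hi); print(" ",lo,k.sum(),"V",np.percentile(V[k],[1,99]),"U",np.percentile(U[k],[1,99]),"med e",np.median(E[k]))
    q=np.c_[V[k],U[k]]; mu=q.mean(0); _,s,vt=np.linalg.svd(q-mu); dd=vt[0]
    print("  bar mean V,U",mu,"dir cw deg",np.degrees(np.arctan2(dd[0],dd[1])),"ext",np.ptp((q-mu)@dd),np.ptp((q-mu)@vt[1]))
E
python3 m2.py
```

```text
top top x [0.63037233 0.800846  ] y [-0.18418747  0.03312744]
 pump c [0.63173821 0.26654105 0.        ] axis [0.59245672 0.24458737 0.098     ]
 panel e median 0.0016272613561806387
  0.008 584 V [-0.03998794  0.03930963] U [-0.03869257  0.03880273] med e 0.012292074301498007
  0.03 159 V [-0.02905698  0.02919915] U [-0.02451018  0.02456404] med e 0.03603686442009073
  bar mean V,U [-0.00091992  0.00064042] dir cw deg -128.51108374657514 ext 0.07539923564939419 0.01454199190877058
scene top x [0.63448197 0.80125605] y [-0.18279014  0.03549743]
 pump c [0.63089633 0.26822842 0.        ] axis [0.59161484 0.24627474 0.098     ]
 panel e median 0.0019098925550336539
  0.008 266 V [-0.04077237  0.03309693] U [-0.02041679  0.04120704] med e 0.012700805000903181
  0.03 142 V [-0.02867935  0.02928892] U [-0.02576758  0.02535193] med e 0.03601311214524529
  bar mean V,U [-0.00061689  0.00224422] dir cw deg -129.50877811341394 ext 0.07129079551197748 0.02217890003570886
```

Dial axis: the panel point is (0.592,0.245,0.098), and the pointer is at +51° (0.89 rad), which is inside the stated range. Disc and bar extents match the given sizes in both cameras. Next is the approach.

```bash
cat >> h.py <<'E'
from scipy.spatial.transform import Rotation as Ro
def go(pos,Rt):
    s=r.sense(); R=np.array(s["ee_rot"]); t=R.T@(np.array(pos)-s["tcp_pos"])*100; w=Ro.from_matrix(R.T@Rt).as_rotvec(degrees=True)/10
    print("t",np.round(s["time_s"],2),"tcp",np.round(s["tcp_pos"],4),"F",np.round(s["wrist_force"],1),"w",round(s["gripper_width"],3),"j",np.round(s["joints"],0))
    print("ROW",np.round(np.r_[t,w],2).tolist(),"rows>=",max(np.linalg.norm(t)/6.25,np.linalg.norm(w)/1.07))
yaw=np.radians(29.2)
X=np.array([np.cos(yaw),np.sin(yaw),0]);Y=np.array([-np.sin(yaw),np.cos(yaw),0])
n=-.5*X+np.array([0,0,np.cos(np.pi/6)]); up=np.cos(np.pi/6)*X+np.array([0,0,.5]); rt=-Y
AX=np.array([.592,.245,.098])
def dialR(cw):
    a=np.radians(cw); bar=np.cos(a)*up+np.sin(a)*rt
    x=-n; y=np.cross(bar,x); y=y*(-1 if False else 1)
    if y@np.array([-.433,-.901,0])<0:y=-y
    return np.c_[x,y,np.cross(x,y)]
def down(yw):
    y=np.array([np.cos(np.radians(yw)),np.sin(np.radians(yw)),0]); x=np.array([0,0,-1.]); return np.c_[x,y,np.cross(x,y)]
E
python3 -c "
from h import *
go(AX+.11*n,dialR(51))"
```

```text
t 0.1 tcp [0.2704 0.5629 0.2216] F [-0.2 -0.   0.1] w 1.0 j [ 79.  22.   0.  -0. -68. -15.]
ROW [2.87, 19.22, -39.59, -0.38, 1.81, -2.41] rows>= 7.056830951548015
```

Emit:
{"method": "play_rows", "body": {
  "plan": [
    [[2.87,19.22,-39.59,-0.38,1.81,-2.41],[2.87,19.22,-39.59,-0.38,1.81,-2.41],[2.87,19.22,-39.59,-0.38,1.81,-2.41],[2.87,19.22,-39.59,-0.38,1.81,-2.41],[2.87,19.22,-39.59,-0.38,1.81,-2.41]]
  ],
  "hand": 1
}}

```text
time_s: 0.72
tcp_pos: [0.4577, 0.3324, 0.2054]
ee_rot: [[0.436, -0.279, -0.856], [0.245, -0.878, 0.411], [-0.866, -0.388, -0.315]]
wrist_force: [1.5, 0.8, -0.0]
gripper_width: 1.0
```

```bash
python3 -c "
from h import *
go(AX+.11*n,dialR(51))"
```

```text
t 0.72 tcp [0.4577 0.3324 0.2054] F [ 1.5  0.8 -0. ] w 1.0 j [ 54.   4. -47.  47. -17. -28.]
ROW [2.02, 8.1, -11.69, 0.01, 0.0, 0.0] rows>= 2.2983666375647083
```

Emit:
{"method": "play_rows", "body": {
  "plan": [
    [[2.02,8.1,-11.69,0,0,0],[2.02,8.1,-11.69,0,0,0],[2.02,8.1,-11.69,0,0,0],[2.02,8.1,-11.69,0,0,0],[2.02,8.1,-11.69,0,0,0]]
  ]
}}

```text
time_s: 1.35
tcp_pos: [0.544, 0.2217, 0.1942]
ee_rot: [[0.437, -0.279, -0.855], [0.246, -0.877, 0.412], [-0.865, -0.39, -0.315]]
wrist_force: [0.4, -0.3, -0.5]
gripper_width: 1.004
```

```bash
python3 -c "
from h import *
go(AX+.017*n,dialR(51))"
```

```text
t 1.35 tcp [0.544  0.2217 0.1942] F [ 0.4 -0.3 -0.5] w 1.004 j [ 40.   7. -38.  19. -16.  11.]
ROW [9.29, 0.37, -0.11, 0.0, -0.0, 0.01] rows>= 1.487940634986187
```

Emit:
{"method": "play_rows", "body": {
  "plan": [
    [[3,0.37,-0.1,0,0,0],[6,0.37,-0.1,0,0,0],[9.3,0.37,-0.1,0,0,0],[9.3,0.37,-0.1,0,0,0]]
  ]
}}

```text
time_s: 1.85
tcp_pos: [0.5912, 0.2387, 0.1217]
ee_rot: [[0.409, -0.281, -0.868], [0.254, -0.879, 0.404], [-0.876, -0.386, -0.288]]
wrist_force: [0.6, 0.8, 0.6]
gripper_width: 1.002
```

```bash
python3 -c "
from h import *
go(AX+.017*n,dialR(51))
p,d=r.capture('top');cv2.imwrite('pics/t1.png',cv2.resize(p[60:260,60:260],None,fx=3,fy=3))
p,d=r.capture('scene');cv2.imwrite('pics/s1.png',cv2.resize(p[200:400,280:480],None,fx=3,fy=3))
"
```

```text
t 1.85 tcp [0.5912 0.2387 0.1217] F [0.6 0.8 0.6] w 1.002 j [ 37.  18. -34.  16.  -9.  16.]
ROW [0.57, 0.34, 0.92, 0.01, 0.18, -0.02] rows>= 0.18138687876004916
```

View pics/s1.png

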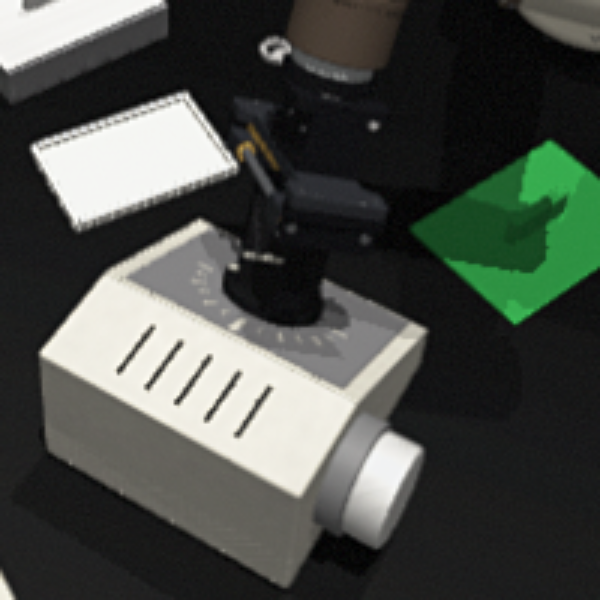

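J5 reached its −9° limit, so full perpendicularity isn't reachable. I'll lean the tool 15° about the jaw axis, which keeps the pads parallel to the bar.

```bash
cat >> h.py <<'E'
def dialT(cw,th):
    return dialR(cw)@Ro.from_rotvec([0,dsgn(cw,th),0],degrees=True).as_matrix()
def dsgn(cw,th):
    a=np.radians(cw); bar=np.cos(a)*up+np.sin(a)*rt
    R=dialR(cw)@Ro.from_rotvec([0,th,0],degrees=True).as_matrix()
    return th if R[:,0]@bar<0 else -th
E
python3 -c "
from h import *
print(dialT(51,15),dialT(0,15))
go(AX+.019*n,dialT(51,15))"
```

```text
[[ 0.2003279  -0.28048109 -0.93872205]
 [ 0.34238116 -0.87769094  0.33531141]
 [-0.91795636 -0.38857298 -0.07979454]] [[ 0.22592886  0.48785966 -0.84317798]
 [ 0.12626737 -0.87292208 -0.47123624]
 [-0.96592583  0.         -0.25881905]]
t 1.95 tcp [0.5906 0.2382 0.1234] F [ 0.6 -0.4  0.6] w 0.998 j [ 37.  18. -34.  16.  -9.  16.]
ROW [0.56, 0.35, 0.95, 0.01, -1.33, -0.01] rows>= 1.2445952495034391
```

Emit:
{"method": "play_rows", "body": {
  "plan": [
    [[0,0,0,0,-1,0],[0,0,0,0,-1.33,0],[0,0,0,0,-1.33,0]]
  ]
}}

```text
time_s: 2.33
tcp_pos: [0.5919, 0.2384, 0.1259]
ee_rot: [[0.202, -0.279, -0.939], [0.345, -0.877, 0.335], [-0.917, -0.391, -0.081]]
wrist_force: [-0.4, -1.0, -0.8]
gripper_width: 1.001
```

```bash
python3 -c "
from h import *
go(AX+.019*n,dialT(51,15))"
```

```text
t 2.33 tcp [0.5919 0.2384 0.1259] F [-0.4 -1.  -0.8] w 1.001 j [ 30.  21. -13. -19. -37.  55.]
ROW [0.95, 0.5, 0.93, 0.01, -0.01, 0.02] rows>= 0.22794701312452761
```

Commanded pose equals reached pose, and J5 is now free at −37°. I'll move to the grip and close.

Emit:
{"method": "play_rows", "body": {
  "plan": [
    [[0.3,0.5,0.93,0,0,0],[0.95,0.5,0.93,0,0,0],[0.95,0.5,0.93,0,0,0],[0.95,0.5,0.93,0,0,0]]
  ]
}}

```text
time_s: 2.82
tcp_pos: [0.5826, 0.2396, 0.1118]
ee_rot: [[0.201, -0.28, -0.939], [0.341, -0.878, 0.335], [-0.918, -0.387, -0.081]]
wrist_force: [-0.3, 0.2, -0.1]
gripper_width: 1.002
```

```bash
python3 -c "
from h import *
go(AX+.019*n,dialT(51,15))"
```

```text
t 2.82 tcp [0.5826 0.2396 0.1118] F [-0.3  0.2 -0.1] w 1.002 j [ 31.  22. -15. -20. -35.  55.]
ROW [-0.19, -0.21, -0.1, 0.0, -0.0, -0.01] rows>= 0.04799411908540144
```

Emit:
{"method": "play_rows", "body": {
  "plan": [
    [[-0.2,-0.2,-0.1,0,0,0],[-0.2,-0.2,-0.1,0,0,0],[-0.2,-0.2,-0.1,0,0,0],[-0.2,-0.2,-0.1,0,0,0],[-0.2,-0.2,-0.1,0,0,0]]
  ],
  "hand": 0
}}

```text
time_s: 3.45
tcp_pos: [0.5843, 0.2402, 0.1147]
ee_rot: [[0.201, -0.281, -0.939], [0.341, -0.878, 0.336], [-0.918, -0.388, -0.081]]
wrist_force: [0.6, 0.4, -0.4]
gripper_width: 0.519
```

Emit:
{"method": "play_rows", "body": {
  "plan": [
    [[0,0,0,0,0,0],[0,0,0,0,0,0],[0,0,0,0,0,0]]
  ]
}}

```text
time_s: 3.82
tcp_pos: [0.5839, 0.2398, 0.1144]
ee_rot: [[0.2, -0.281, -0.939], [0.341, -0.879, 0.335], [-0.919, -0.387, -0.08]]
wrist_force: [0.9, -11.2, -2.2]
gripper_width: 0.172
```

```bash
python3 -c "
from h import *
for a in (42,32,22,11,0):go(AX+.019*n,dialT(a,15))"
```

```text
t 3.82 tcp [0.5839 0.2398 0.1144] F [  0.9 -11.2  -2.2] w 0.172 j [ 31.  22. -14. -19. -35.  55.]
ROW [0.01, -0.05, 0.04, -0.87, -0.0, 0.22] rows>= 0.8365318221394795
t 3.82 tcp [0.5839 0.2398 0.1144] F [  0.9 -11.2  -2.2] w 0.172 j [ 31.  22. -14. -19. -35.  55.]
ROW [0.01, -0.05, 0.04, -1.83, 0.0, 0.48] rows>= 1.7710791896236604
t 3.82 tcp [0.5839 0.2398 0.1144] F [  0.9 -11.2  -2.2] w 0.172 j [ 31.  22. -14. -19. -35.  55.]
ROW [0.01, -0.05, 0.04, -2.8, 0.0, 0.74] rows>= 2.705648617057022
t 3.82 tcp [0.5839 0.2398 0.1144] F [  0.9 -11.2  -2.2] w 0.172 j [ 31.  22. -14. -19. -35.  55.]
ROW [0.01, -0.05, 0.04, -3.86, 0.0, 1.02] rows>= 3.7336806945503755
t 3.82 tcp [0.5839 0.2398 0.1144] F [  0.9 -11.2  -2.2] w 0.172 j [ 31.  22. -14. -19. -35.  55.]
ROW [0.01, -0.05, 0.04, -4.92, 0.0, 1.31] rows>= 4.761714994370042
```

Emit:
{"method": "play_rows", "body": {
  "plan": [
    [[0,0,0,-0.9,0,0.24],[0,0,0,-1.83,0,0.48],[0,0,0,-2.8,0,0.74],[0,0,0,-3.7,0,0.98],[0,0,0,-4.5,0,1.19]]
  ]
}}

```text
time_s: 4.45
tcp_pos: [0.5837, 0.2403, 0.1145]
ee_rot: [[0.217, 0.432, -0.876], [0.144, -0.901, -0.409], [-0.966, -0.038, -0.257]]
wrist_force: [-0.9, -0.4, -0.1]
gripper_width: 0.157
```

```bash
python3 -c "
from h import *
go(AX+.019*n,dialT(0,15))"
```

```text
t 4.45 tcp [0.5837 0.2403 0.1145] F [-0.9 -0.4 -0.1] w 0.157 j [ 38.  22. -20.   2. -34.  76.]
ROW [0.0, -0.01, 0.0, -0.4, -0.0, 0.12] rows>= 0.39227039066667996
```

Emit:
{"method": "play_rows", "body": {
  "plan": [
    [[0,0,0,-0.4,0,0.12],[0,0,0,-0.4,0,0.12],[0,0,0,-0.4,0,0.12]]
  ]
}}

```text
time_s: 4.82
tcp_pos: [0.5837, 0.2404, 0.1145]
ee_rot: [[0.226, 0.483, -0.846], [0.127, -0.876, -0.466], [-0.966, -0.003, -0.259]]
wrist_force: [-3.5, 2.3, 1.2]
gripper_width: 0.156
```

Emit:
{"method": "play_rows", "body": {
  "plan": [
    [[0,0,0,0,0,0],[0,0,0,0,0,0],[0,0,0,0,0,0],[0,0,0,0,0,0],[0,0,0,0,0,0]]
  ],
  "hand": 1
}}

```text
time_s: 5.45
tcp_pos: [0.5843, 0.2403, 0.1148]
ee_rot: [[0.227, 0.484, -0.845], [0.127, -0.875, -0.467], [-0.966, -0.001, -0.26]]
wrist_force: [-0.5, 1.0, -1.3]
gripper_width: 0.639
```

Emit:
{"method": "play_rows", "body": {
  "plan": [
    [[-3,0,0,0,0,0],[-7,0,0,0,0,0],[-11,0,0,0,0,0],[-13,0,0,0,0,0]]
  ]
}}

```text
time_s: 5.95
tcp_pos: [0.5551, 0.224, 0.2432]
ee_rot: [[0.23, 0.484, -0.844], [0.129, -0.875, -0.467], [-0.964, -0.002, -0.264]]
wrist_force: [-0.4, 0.2, 0.2]
gripper_width: 0.986
```

```bash
python3 - <<'E'
from h import *
cth=np.radians(4.4)
# rib: x axis yaw 4.4deg; jaw along cover y
C=np.array([.558,-.2262])
print(down(-85.6)[:,1])
go([C[0],C[1],.16],down(-85.6))
p,d=r.capture("scene"); np.savez("scene1.npz",p=p,d=d); cv2.imwrite('pics/s2.png',cv2.resize(p[200:400,280:480],None,fx=3,fy=3))
p,d=r.capture("top"); np.savez("top1.npz",p=p,d=d); cv2.imwrite('pics/t2.png',cv2.resize(p[60:260,60:260],None,fx=3,fy=3))
E
sed 's/top0/top1/;s/scene0/scene1/' m2.py > m3.py; python3 m3.py | grep -E "bar|0.03 "
```

```text
[ 0.07671903 -0.99705275  0.        ]
t 5.95 tcp [0.5551 0.224  0.2432] F [-0.4  0.2  0.2] w 0.986 j [ 39.  11. -15.   3. -49.  78.]
ROW [2.27, 39.55, 22.96, 2.44, -1.51, 0.34] rows>= 7.325828001525224
  0.03 116 V [-0.00840825  0.00617806] U [-0.03316236  0.03368407] med e 0.03559614930567022
  bar mean V,U [-0.00106376 -0.00204876] dir cw deg 179.71416960538525 ext 0.06853603634850358 0.015272160328856022
  0.03 105 V [-0.00707475  0.00720621] U [-0.0357754   0.03689127] med e 0.03645544028410271
  bar mean V,U [-0.00083906  0.00425115] dir cw deg 1.350009644090755 ext 0.07707846877799168 0.014698128186006174
```

View pics/s2.png

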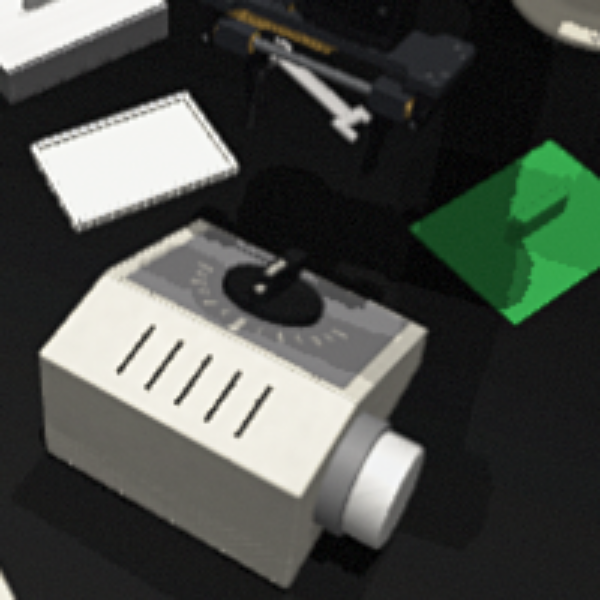

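The bar now lies at about 0° (0.3° and 1.3° by the two cameras), so the dial is at zero. Next is the cover rib.

Emit:
{"method": "play_rows", "body": {
  "plan": [
    [[2,39.5,23,2.44,-1.51,0.34],[2,39.5,23,2.44,-1.51,0.34],[2,39.5,23,2.44,-1.51,0.34],[2,39.5,23,2.44,-1.51,0.34],[2,39.5,23,2.44,-1.51,0.34]]
  ],
  "hand": 1
}}

```text
time_s: 6.68
tcp_pos: [0.5552, -0.0858, 0.1837]
ee_rot: [[-0.007, 0.076, -0.997], [-0.003, -0.997, -0.076], [-1.0, 0.002, 0.007]]
wrist_force: [-0.0, -0.2, 0.8]
gripper_width: 0.999
```

```bash
python3 -c "
from h import *
go([.558,-.2262,.16],down(-85.6))"
```

```text
t 6.68 tcp [ 0.5552 -0.0858  0.1837] F [-0.  -0.2  0.8] w 0.999 j [  8.  18. -12.   0. -61.  87.]
ROW [2.41, 14.02, 0.78, -0.0, 0.04, -0.01] rows>= 2.279268733606742
```

Emit:
{"method": "play_rows", "body": {
  "plan": [
    [[0,5,0,0,0,0],[0,10,-0.2,0,0,0],[2.4,14,0.78,0,0.04,0],[2.4,14,0.78,0,0.04,0],[2.4,14,0.78,0,0.04,0]]
  ]
}}

```text
time_s: 7.3
tcp_pos: [0.5583, -0.2241, 0.1613]
ee_rot: [[0.001, 0.076, -0.997], [-0.002, -0.997, -0.076], [-1.0, 0.002, -0.001]]
wrist_force: [0.9, 0.6, 0.0]
gripper_width: 1.001
```

```bash
python3 -c "
from h import *
go([.558,-.2262,.051],down(-85.6))
p,d=r.capture('scene'); cv2.imwrite('pics/s3.png',cv2.resize(p[100:300,200:400],None,fx=3,fy=3))"
```

```text
t 7.3 tcp [ 0.5583 -0.2241  0.1613] F [0.9 0.6 0. ] w 1.001 j [ -6.  23.  -8.   0. -59. 101.]
ROW [11.03, 0.18, 0.05, -0.0, -0.01, -0.01] rows>= 1.7644071643974217
```

View pics/s3.png

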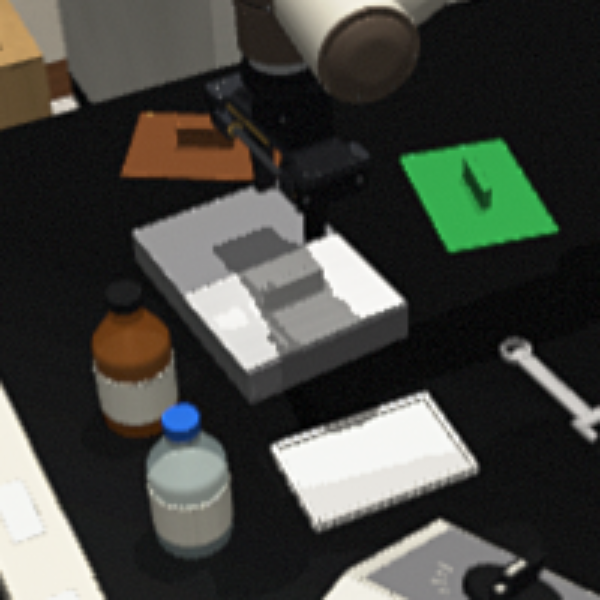

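The view shows the open gripper straddling the rib line, well clear of the amber bottle at (135,370) in the crop. I'll go down.

Emit:
{"method": "play_rows", "body": {
  "plan": [
    [[4,0.1,0,0,0,0],[8,0.2,0,0,0,0],[10.5,0.2,0,0,0,0],[10.9,0.2,0,0,0,0],[10.9,0.2,0,0,0,0]]
  ]
}}

```text
time_s: 7.98
tcp_pos: [0.56, -0.2259, 0.0543]
ee_rot: [[0.005, 0.078, -0.997], [-0.003, -0.997, -0.078], [-1.0, 0.003, -0.004]]
wrist_force: [0.6, -0.5, 0.2]
gripper_width: 0.997
```

Emit:
{"method": "play_rows", "body": {
  "plan": [
    [[0,0,0,0,0,0],[0,0,0,0,0,0],[0,0,0,0,0,0],[0,0,0,0,0,0],[0,0,0,0,0,0]]
  ],
  "hand": 0
}}

```text
time_s: 8.6
tcp_pos: [0.5589, -0.2265, 0.0533]
ee_rot: [[0.003, 0.076, -0.997], [-0.002, -0.997, -0.076], [-1.0, 0.003, -0.003]]
wrist_force: [0.7, -0.2, -1.3]
gripper_width: 0.518
```

Emit:
{"method": "play_rows", "body": {
  "plan": [
    [[0,0,0,0,0,0],[0,0,0,0,0,0],[0,0,0,0,0,0],[0,0,0,0,0,0]]
  ]
}}

```text
time_s: 9.1
tcp_pos: [0.5589, -0.2265, 0.0532]
ee_rot: [[0.003, 0.077, -0.997], [-0.002, -0.997, -0.077], [-1.0, 0.003, -0.002]]
wrist_force: [-0.4, -1.2, -0.4]
gripper_width: 0.135
```

The rib is gripped at 11.7 mm. I'll slide it.

Emit:
{"method": "play_rows", "body": {
  "plan": [
    [[0,1,0,0,0,0],[0,3,0,0,0,0],[0,5,0,0,0,0],[0,7,0,0,0,0],[0,9,0,0,0,0]]
  ]
}}

```text
time_s: 9.72
tcp_pos: [0.5656, -0.3179, 0.0532]
ee_rot: [[0.002, 0.076, -0.997], [-0.002, -0.997, -0.076], [-1.0, 0.002, -0.002]]
wrist_force: [0.1, 1.8, -0.5]
gripper_width: 0.135
```

Emit:
{"method": "play_rows", "body": {
  "plan": [
    [[0,2,0,0,0,0],[0,3.5,0,0,0,0],[0,4.3,0,0,0,0],[0,4.3,0,0,0,0],[0,4.3,0,0,0,0]]
  ]
}}

```text
time_s: 10.35
tcp_pos: [0.5689, -0.3589, 0.0533]
ee_rot: [[0.002, 0.077, -0.997], [-0.002, -0.997, -0.077], [-1.0, 0.003, -0.002]]
wrist_force: [0.8, -1.0, -3.0]
gripper_width: 0.134
```

```bash
python3 -c "
from h import *
cad=np.array([.5625,-.29]); a=np.radians(4.3); 
s=r.sense(); d=s['tcp_pos'][:2]-cad; print(d[0]*np.cos(a)+d[1]*np.sin(a), d[1]*np.cos(a)-d[0]*np.sin(a))
go([.558,-.2262,.051],down(-85.6))
p,d=r.capture('scene'); cv2.imwrite('pics/s4.png',cv2.resize(p[100:300,200:400],None,fx=3,fy=3))"
```

```text
0.0012457377146799413 -0.06917980837197998
t 10.35 tcp [ 0.5689 -0.3589  0.0533] F [ 0.8 -1.  -3. ] w 0.134 j [-18.  35.  -4.   0. -51. 113.]
ROW [0.2, -13.31, 0.07, -0.0, -0.01, -0.01] rows>= 2.130579263015968
```

View pics/s4.png

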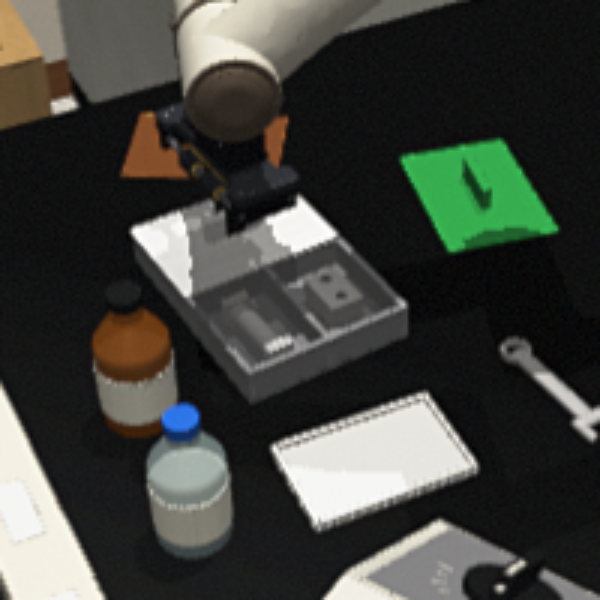

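The cover is on the deck. The cartridge, with its round body and square caps, shows in the +x pocket at crop (250,325), and the block is in the −x pocket at (330,295). I'll release, rise and measure.

Emit:
{"method": "play_rows", "body": {
  "plan": [
    [[0,0,0,0,0,0],[0,0,0,0,0,0],[0,0,0,0,0,0],[0,0,0,0,0,0],[0,0,0,0,0,0]]
  ],
  "hand": 1
}}

```text
time_s: 11.02
tcp_pos: [0.5691, -0.3591, 0.0537]
ee_rot: [[0.003, 0.076, -0.997], [-0.002, -0.997, -0.076], [-1.0, 0.003, -0.003]]
wrist_force: [0.3, 0.6, -0.6]
gripper_width: 0.624
```

Emit:
{"method": "play_rows", "body": {
  "plan": [
    [[-2,0,0,0,0,0],[-6,0,0,0,0,0],[-11,0,0,0,0,0],[-15,0,6,0,0,0],[-15,0,12,0,0,0]]
  ]
}}

```text
time_s: 11.65
tcp_pos: [0.4555, -0.3682, 0.2059]
ee_rot: [[0.009, 0.078, -0.997], [-0.006, -0.997, -0.078], [-1.0, 0.006, -0.008]]
wrist_force: [0.2, -0.8, -0.0]
gripper_width: 0.997
```

```bash
python3 - <<'E'
from h import *
p,d=r.capture("top"); np.savez("top2.npz",p=p,d=d); W=cloud("top",d)
cv2.imwrite('pics/t4.png',cv2.resize(p[120:245,230:440],None,fx=3.5,fy=3.5,interpolation=cv2.INTER_CUBIC))
p2,d2=r.capture("scene"); np.savez("scene2.npz",p=p2,d=d2); W2=cloud("scene",d2)
cad=np.array([.5625,-.29]); a=np.radians(4.3); ux=np.array([np.cos(a),np.sin(a)]);uy=np.array([-np.sin(a),np.cos(a)])
for WW in(W,W2):
    L=WW[...,:2]-cad; x=L@ux;y=L@uy;Z=WW[...,2]
    for nm,x0,x1 in(("+x",.006,.086),("-x",-.086,-.006)):
        m=(x>x0)&(x<x1)&(y>.005)&(y<.125)&(Z>.02)&(Z<.06)
        q=np.c_[x[m],y[m]].astype(np.float32)*1000
        if len(q)>5: print(nm,len(q),cv2.minAreaRect(q),"zmax",np.percentile(Z[m],98), "zmed",np.median(Z[m]))
    m=(abs(x)<.09)&(y<-.0)&(y>-.14)&(Z>.065)&(Z<.09); print("rib",x[m].mean(),y[m].mean(),np.percentile(y[m],[2,98]),m.sum())
    m=(abs(x)<.12)&(y<.02)&(y>-.16)&(Z>.043)&(Z<.05); print("cov z",np.median(Z[m]),np.percentile(y[m],[1,99]))
E
```

```text
-x 8 ((-65.3593521118164, 33.99603271484375), (8.193781852722168, 3.657747983932495), 3.119171619415283) zmax 0.0394643505343535 zmed 0.03475912227740918<stdin>:12: RuntimeWarning: Mean of empty slice.
  ret = ret.dtype.type(ret / rcount)
Traceback (most recent call last):
IndexError: index -1 is out of bounds for axis 0 with size 0
```

View pics/t4.png

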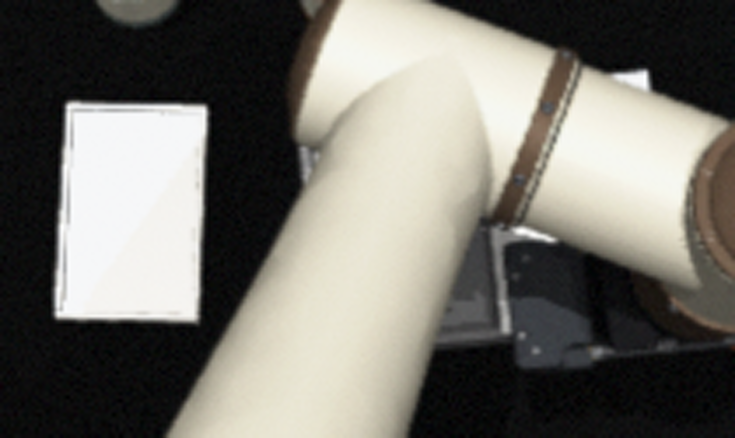

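```bash
python3 -c "
from h import *
go([.42,.0,.27],down(-130))
"
```

```text
t 11.75 tcp [ 0.4495 -0.367   0.2043] F [ 0.1 -0.3 -0.6] w 0.998 j [-23.  18.  -8.   0. -64. 117.]
ROW [-6.62, -36.81, 0.24, 4.42, -0.01, -0.0] rows>= 5.984595489861863
```

Emit:
{"method": "play_rows", "body": {
  "plan": [
    [[-6,-6,0,1,0,0],[-6.6,-12,0,2,0,0],[-6.6,-18,0,3,0,0],[-6.6,-24,0,4,0,0],[-6.6,-30,0,4.4,0,0]]
  ]
}}

```text
time_s: 12.38
tcp_pos: [0.434, -0.0931, 0.2683]
ee_rot: [[0.004, -0.641, -0.767], [-0.002, -0.767, 0.641], [-1.0, -0.001, -0.004]]
wrist_force: [0.2, 0.5, -0.2]
gripper_width: 0.998
```

```bash
cat > m4.py <<'E'
from h import *
import sys
k=sys.argv[1]
p,d=r.capture("top"); np.savez(f"top{k}.npz",p=p,d=d); W=cloud("top",d)
cv2.imwrite(f'pics/t{k}.png',cv2.resize(p[120:245,230:440],None,fx=3.5,fy=3.5,interpolation=cv2.INTER_CUBIC))
p2,d2=r.capture("scene"); np.savez(f"scene{k}.npz",p=p2,d=d2); W2=cloud("scene",d2)
cv2.imwrite(f'pics/s{k}.png',cv2.resize(p2[140:300,220:400],None,fx=4,fy=4,interpolation=cv2.INTER_CUBIC))
cad=np.array([.5625,-.29]); a=np.radians(4.3); ux=np.array([np.cos(a),np.sin(a)]);uy=np.array([-np.sin(a),np.cos(a)])
for WW in(W,W2):
    L=WW[...,:2]-cad; x=L@ux;y=L@uy;Z=WW[...,2]
    for nm,x0,x1 in(("+x",.008,.084),("-x",-.084,-.008)):
        m=(x>x0)&(x<x1)&(y>.007)&(y<.123)&(Z>.02)&(Z<.041)
        q=np.c_[x[m],y[m]].astype(np.float32)*1000
        if len(q)>5: print(nm,len(q),np.round(np.hstack([np.ravel(i) for i in cv2.minAreaRect(q)]),1),"zmax",np.percentile(Z[m],98), "zmed",np.median(Z[m]))
    m=(abs(x)<.09)&(y<-.0)&(y>-.14)&(Z>.065)&(Z<.09)
    if m.sum(): print("rib",x[m].mean(),y[m].mean(),m.sum())
    m=(abs(x)<.12)&(y<.02)&(y>-.16)&(Z>.043)&(Z<.05); print("cov",np.median(Z[m]),np.percentile(y[m],[1,99]))
E
python3 m4.py 5; python3 -c "
from h import *
go([.42,.0,.27],down(-130))
"
```

```text
+x 353 [ 45.7  64.5  30.4 100.2   2.3] zmax 0.04026289756866571 zmed 0.03367468733591745
-x 357 [-49.7  61.4  60.   40.8  89.9] zmax 0.03989220923110074 zmed 0.03572272214002563
rib -0.0008233835054176 -0.06577961648361265 141
cov 0.0460945557178026 [-0.13339673 -0.00134376]
+x 218 [ 45.5  62.2 111.6  37.5  87.3] zmax 0.038986690872953776 zmed 0.03202304766157126
-x 213 [-49.6  65.7 113.7  43.9  89.7] zmax 0.03821406469604678 zmed 0.033070974388340196
rib 0.0021985747772575153 -0.06365727117732616 91
cov 0.04517067232605328 [-0.13052548  0.00304575]
t 12.48 tcp [ 0.4338 -0.0902  0.2685] F [ 1.  -0.7 -0.1] w 0.999 j [  9.   2. -19.   0. -69.  41.]
ROW [-0.16, -6.11, 6.78, 0.07, -0.02, 0.01] rows>= 1.459939405540925
```

View pics/t5.png

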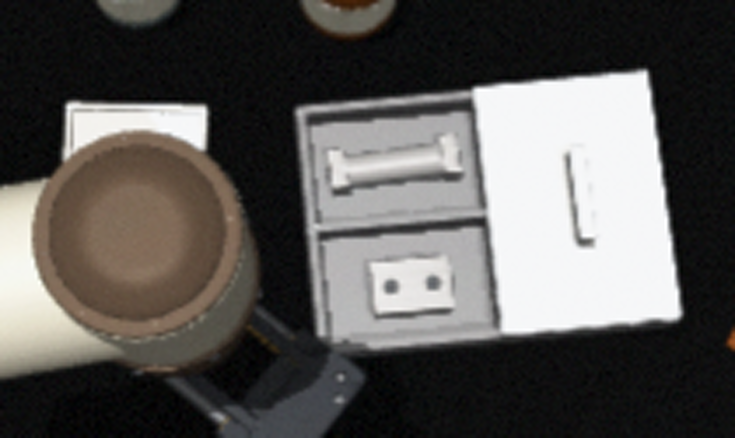

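View pics/s5.png

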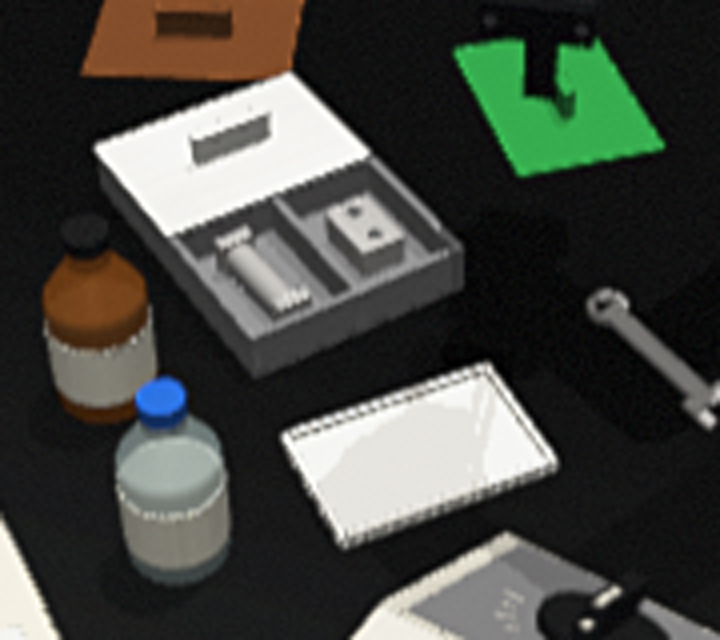

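Cover: caddy y ≈ −65 mm, flat. Cartridge: caddy (45.7, 64.5) mm, 30×100 mm, turned 2.3°, cap tops at z about 0.038. All of these match the given sizes. The body is close to the amber bottle, so I'll use a 6° lean away from it and a half-open hand, since the pocket is narrower than the open fingers.

```bash
cat >> h.py <<'E'
def lean(yw,th):  # lean body toward +tool y (tool x tips toward -y)
    R=down(yw)@Ro.from_rotvec([0,0,-th],degrees=True).as_matrix(); return R
CG=np.array([.604,-.2223])
E
python3 -c "
from h import *
R=lean(-173.3,6);print(R.round(3))
go([*CG,.14],R)"
```

```text
[[ 0.104 -0.988 -0.117]
 [ 0.012 -0.116  0.993]
 [-0.995 -0.105  0.   ]]
t 12.48 tcp [ 0.4338 -0.0902  0.2685] F [ 1.  -0.7 -0.1] w 0.999 j [  9.   2. -19.   0. -69.  41.]
ROW [12.94, -0.52, -21.48, 4.4, 0.21, -0.55] rows>= 4.149418831986644
```

Emit:
{"method": "play_rows", "body": {
  "plan": [
    [[0,0,-5,1,0,0],[1,0,-11,2,0.1,-0.2],[3,0,-17,3,0.15,-0.4],[8,-0.5,-21.5,4,0.2,-0.5],[11,-0.5,-21.5,4.4,0.21,-0.55]]
  ],
  "hand": 0.45
}}

```text
time_s: 13.1
tcp_pos: [0.604, -0.2304, 0.1551]
ee_rot: [[0.1, -0.989, -0.105], [0.011, -0.105, 0.994], [-0.995, -0.1, 0.0]]
wrist_force: [-1.4, 0.5, 0.1]
gripper_width: 0.52
```

Emit:
{"method": "play_rows", "body": {
  "plan": [
    [[0,0,0,0,0,0],[0,0,0,0,0,0],[0,0,0,0,0,0]]
  ]
}}

```text
time_s: 13.48
tcp_pos: [0.604, -0.2282, 0.1615]
ee_rot: [[0.106, -0.988, -0.112], [0.01, -0.111, 0.994], [-0.994, -0.107, -0.002]]
wrist_force: [1.0, 0.9, 0.4]
gripper_width: 0.454
```

```bash
python3 -c "
from h import *
go([*CG,.075],lean(-173.3,6))
p,d=r.capture('scene'); cv2.imwrite('pics/s6.png',cv2.resize(p[120:300,220:400],None,fx=3.3,fy=3.3))
"
```

```text
t 13.48 tcp [ 0.604  -0.2282  0.1615] F [1.  0.9 0.4] w 0.454 j [ -7.  24.  -5.  -2. -55.  14.]
ROW [8.6, 0.86, 0.61, -0.03, -0.02, 0.01] rows>= 1.3869544631035509
```

View pics/s6.png

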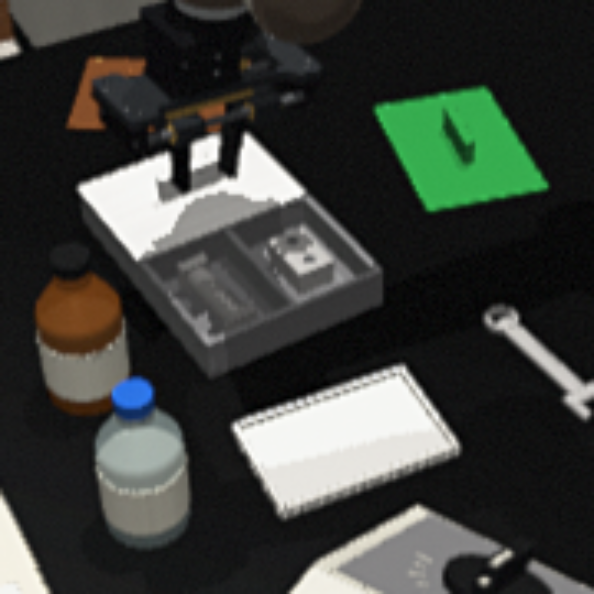

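Emit:
{"method": "play_rows", "body": {
  "plan": [
    [[3,0.8,0.6,0,0,0],[6,0.85,0.6,0,0,0],[8.6,0.85,0.6,0,0,0],[8.6,0.85,0.6,0,0,0]]
  ]
}}

```text
time_s: 14.02
tcp_pos: [0.6018, -0.2218, 0.0715]
ee_rot: [[0.099, -0.989, -0.111], [0.011, -0.11, 0.994], [-0.995, -0.1, 0.0]]
wrist_force: [-0.4, 0.6, 1.2]
gripper_width: 0.448
```

```bash
python3 -c "
from h import *
go([*CG,.0145],lean(-173.3,6))
p,d=r.capture('scene'); cv2.imwrite('pics/s7.png',cv2.resize(p[140:290,220:370],None,fx=4,fy=4))
p,d=r.capture('top'); cv2.imwrite('pics/t7.png',cv2.resize(p[80:240,290:440],None,fx=4,fy=4))
"
```

```text
t 14.02 tcp [ 0.6018 -0.2218  0.0715] F [-0.4  0.6  1.2] w 0.448 j [ -6.  29. -11.  -2. -44.  14.]
ROW [5.7, 0.36, -0.08, -0.03, -0.0, -0.03] rows>= 0.913373978546894
```

View pics/s7.png

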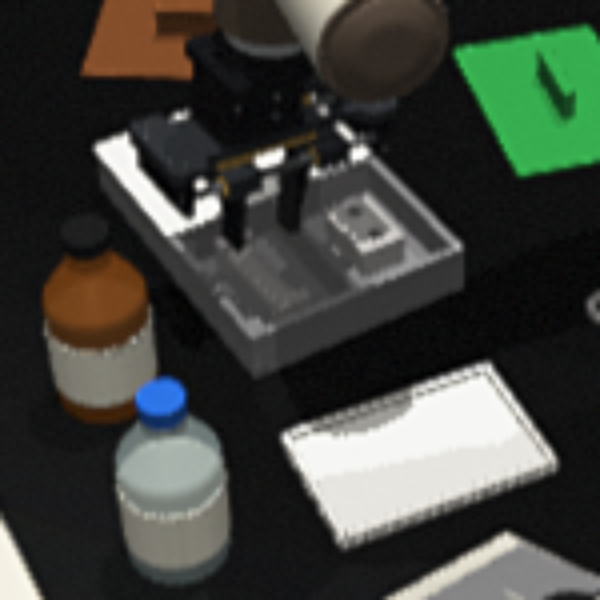

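View pics/t7.png

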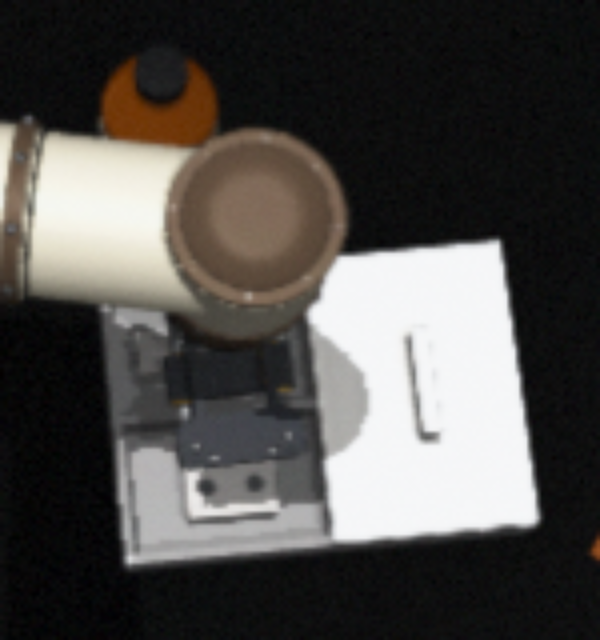

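Emit:
{"method": "play_rows", "body": {
  "plan": [
    [[1.5,0.3,-0.08,0,0,0],[3,0.36,-0.08,0,0,0],[4.5,0.36,-0.08,0,0,0],[5.4,0.36,-0.08,0,0,0],[5.4,0.36,-0.08,0,0,0]]
  ]
}}

```text
time_s: 14.75
tcp_pos: [0.6042, -0.2228, 0.017]
ee_rot: [[0.1, -0.989, -0.111], [0.011, -0.11, 0.994], [-0.995, -0.1, -0.0]]
wrist_force: [-0.2, 0.6, -0.5]
gripper_width: 0.449
```

```bash
python3 -c "
from h import *
go([*CG,.0145],lean(-173.3,6))
"
```

```text
t 14.75 tcp [ 0.6042 -0.2228  0.017 ] F [-0.2  0.6 -0.5] w 0.449 j [ -7.  33. -13.  -2. -38.  14.]
ROW [0.25, 0.04, 0.05, -0.04, -0.0, -0.02] rows>= 0.04059431462187829
```

Emit:
{"method": "play_rows", "body": {
  "plan": [
    [[0.25,0,0,0,0,0],[0.25,0,0,0,0,0],[0.25,0,0,0,0,0]]
  ]
}}

```text
time_s: 15.12
tcp_pos: [0.6052, -0.2229, 0.0163]
ee_rot: [[0.103, -0.989, -0.111], [0.011, -0.11, 0.994], [-0.995, -0.103, -0.001]]
wrist_force: [0.9, 0.4, 0.8]
gripper_width: 0.451
```

Emit:
{"method": "play_rows", "body": {
  "plan": [
    [[0,0,0,0,0,0],[0,0,0,0,0,0],[0,0,0,0,0,0],[0,0,0,0,0,0],[0,0,0,0,0,0]]
  ],
  "hand": 0
}}

```text
time_s: 15.75
tcp_pos: [0.6047, -0.2228, 0.0158]
ee_rot: [[0.101, -0.989, -0.11], [0.011, -0.11, 0.994], [-0.995, -0.102, -0.0]]
wrist_force: [-1.2, 0.9, -0.1]
gripper_width: 0.266
```

Emit:
{"method": "play_rows", "body": {
  "plan": [
    [[0,0,0,0,0,0],[0,0,0,0,0,0],[0,0,0,0,0,0]]
  ]
}}

```text
time_s: 16.12
tcp_pos: [0.6047, -0.2228, 0.0158]
ee_rot: [[0.101, -0.989, -0.111], [0.011, -0.11, 0.994], [-0.995, -0.102, -0.001]]
wrist_force: [-0.7, 1.4, 2.1]
gripper_width: 0.27
```

The grip holds at 23.5 mm, matching the 24 mm body. I'll lift straight up.

Emit:
{"method": "play_rows", "body": {
  "plan": [
    [[-2,-0.2,0,0,0,0],[-5,-0.5,0,0,0,0],[-8,-0.8,0,0,0,0],[-11,-1.1,0,0,0,0],[-12,-1.2,0,0,0,0]]
  ]
}}

```text
time_s: 16.75
tcp_pos: [0.6059, -0.2229, 0.1383]
ee_rot: [[0.106, -0.988, -0.111], [0.01, -0.11, 0.994], [-0.994, -0.107, -0.002]]
wrist_force: [0.6, 0.1, -2.1]
gripper_width: 0.266
```

```bash
python3 -c "
from h import *
# cartridge yaw 96.7 -> -2.8+180 : rotate ccw 80.5
go([.576,-.0185,.12],lean(-92.8,6))
p,d=r.capture('scene'); cv2.imwrite('pics/s8.png',cv2.resize(p[100:300,220:420],None,fx=3,fy=3))
"
```

```text
t 16.75 tcp [ 0.6059 -0.2229  0.1383] F [ 0.6  0.1 -2.1] w 0.266 j [ -6.  25.  -7.  -2. -52.  14.]
ROW [1.71, 0.9, 20.65, -8.04, -0.86, 0.0] rows>= 7.555727822125386
```

View pics/s8.png

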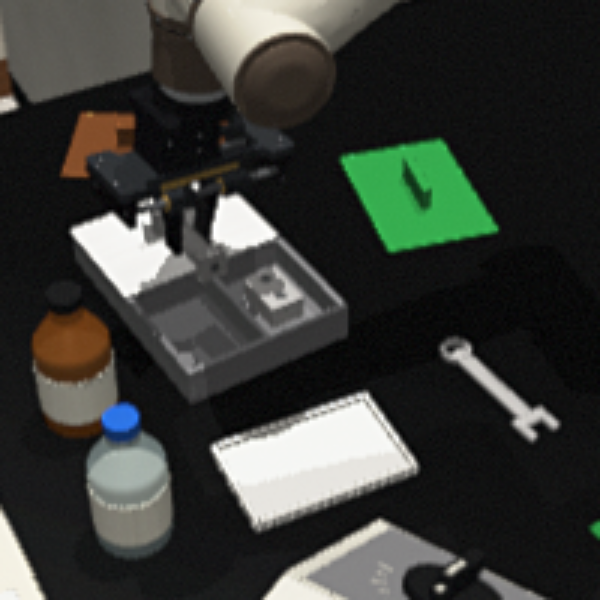

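Emit:
{"method": "play_rows", "body": {
  "plan": [
    [[-1,2,2,-1,-0.1,0],[-1,3,5,-2,-0.2,0],[-1,3,9,-3,-0.32,0],[-1,3,13,-4,-0.43,0],[-1,2,16,-5,-0.53,0]]
  ]
}}

```text
time_s: 17.42
tcp_pos: [0.5646, -0.0647, 0.1425]
ee_rot: [[0.052, -0.543, -0.838], [0.088, -0.834, 0.545], [-0.995, -0.102, 0.005]]
wrist_force: [0.5, 0.0, -1.8]
gripper_width: 0.269
```

```bash
python3 -c "
from h import *
go([.576,-.0185,.12],lean(-92.8,6))
"
```

```text
t 17.42 tcp [ 0.5646 -0.0647  0.1425] F [ 0.5  0.  -1.8] w 0.269 j [  7.  20. -14.  -6. -53.  53.]
ROW [2.71, -4.24, 1.55, -3.01, -0.29, -0.01] rows>= 2.8270269258141756
```

Emit:
{"method": "play_rows", "body": {
  "plan": [
    [[0,-1.5,0.5,-1,-0.1,0],[1,-3,1,-2,-0.2,0],[2,-4.2,1.55,-3,-0.29,0],[2.7,-4.2,1.55,-3,-0.29,0],[2.7,-4.2,1.55,-3,-0.29,0]]
  ]
}}

```text
time_s: 18.05
tcp_pos: [0.5766, -0.0207, 0.1201]
ee_rot: [[0.005, -0.059, -0.998], [0.102, -0.993, 0.059], [-0.995, -0.102, 0.001]]
wrist_force: [-0.1, -0.4, -1.0]
gripper_width: 0.268
```

```bash
python3 -c "
from h import *
go([.576,-.0185,.05],lean(-92.8,6))
p,d=r.capture('scene'); cv2.imwrite('pics/s9.png',cv2.resize(p[150:330,220:420],None,fx=3.5,fy=3.5))
p,d=r.capture('top'); cv2.imwrite('pics/t9.png',cv2.resize(p[80:240,220:400],None,fx=4,fy=4))
"
```

```text
t 18.05 tcp [ 0.5766 -0.0207  0.1201] F [-0.1 -0.4 -1. ] w 0.268 j [ 11.  23. -12.  -7. -54.  80.]
ROW [6.99, 0.5, 0.07, -0.06, 0.0, -0.01] rows>= 1.1219172951607002
```

View pics/s9.png

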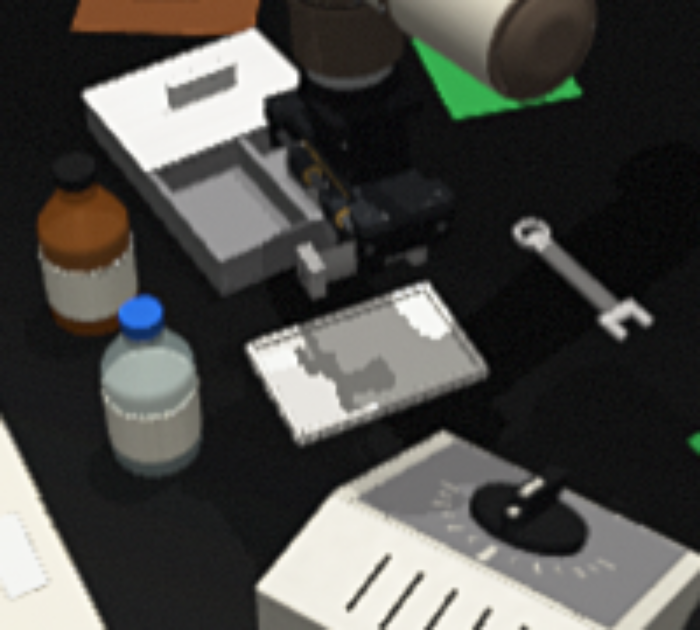

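The cartridge is held level above the tray, at about (325,265) in the crop. I'll lower it.

Emit:
{"method": "play_rows", "body": {
  "plan": [
    [[3,0.3,0,0,0,0],[6,0.5,0,0,0,0],[8,0.7,0,-0.06,0,0],[8.5,0.7,0,-0.06,0,0],[8.5,0.7,0,-0.06,0,0]]
  ]
}}

```text
time_s: 18.77
tcp_pos: [0.5783, -0.0188, 0.037]
ee_rot: [[0.009, -0.046, -0.999], [0.103, -0.994, 0.047], [-0.995, -0.103, -0.004]]
wrist_force: [0.3, 0.5, -0.8]
gripper_width: 0.264
```

```bash
python3 -c "
from h import *
go([.576,-.0185,.0135],lean(-92.8,6))
"
```

```text
t 18.77 tcp [ 0.5783 -0.0188  0.037 ] F [ 0.3  0.5 -0.8] w 0.264 j [ 11.  29. -16.  -8. -44.  82.]
ROW [2.33, 0.22, 0.24, 0.01, -0.02, -0.01] rows>= 0.37725245328930695
```

Emit:
{"method": "play_rows", "body": {
  "plan": [
    [[0.8,0.1,0.1,0,0,0],[1.5,0.15,0.2,0,0,0],[2,0.2,0.2,0,0,0],[2.2,0.2,0.2,0,0,0],[2.2,0.2,0.2,0,0,0]]
  ]
}}

```text
time_s: 19.4
tcp_pos: [0.576, -0.0182, 0.0142]
ee_rot: [[0.008, -0.045, -0.999], [0.103, -0.994, 0.046], [-0.995, -0.103, -0.003]]
wrist_force: [0.1, 0.2, -1.6]
gripper_width: 0.266
```

```bash
python3 -c "
from h import *
go([.576,-.0185,.013],lean(-92.8,6))
p,d=r.capture('scene'); cv2.imwrite('pics/s10.png',cv2.resize(p[180:300,260:400],None,fx=5,fy=5))
"
```

```text
t 19.4 tcp [ 0.576  -0.0182  0.0142] F [ 0.1  0.2 -1.6] w 0.266 j [ 11.  31. -17.  -9. -41.  83.]
ROW [0.11, 0.05, -0.0, 0.02, -0.01, -0.01] rows>= 0.0231866277875914
```

View pics/s10.png

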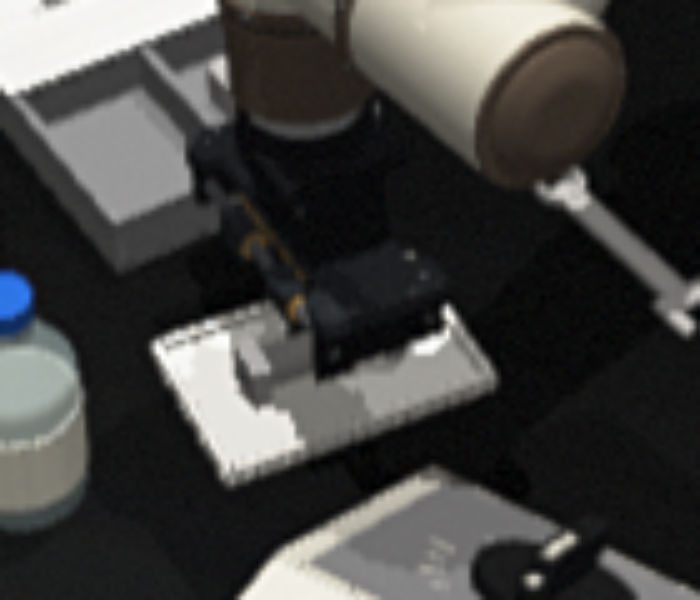

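Emit:
{"method": "play_rows", "body": {
  "plan": [
    [[0.1,0,0,0,0,0],[0.2,0,0,0,0,0],[0.2,0,0,0,0,0],[0.2,0,0,0,0,0]]
  ]
}}

```text
time_s: 19.95
tcp_pos: [0.5762, -0.018, 0.0128]
ee_rot: [[0.008, -0.045, -0.999], [0.103, -0.994, 0.046], [-0.995, -0.103, -0.004]]
wrist_force: [-0.9, -0.4, 2.6]
gripper_width: 0.263
```

The wrist force changed sign (−1.6 → +2.6 N), so it is resting on the tray floor. I'll open only part way so the fingers stay inside the rim.

Emit:
{"method": "play_rows", "body": {
  "plan": [
    [[0,0,0,0,0,0],[0,0,0,0,0,0],[0,0,0,0,0,0],[0,0,0,0,0,0]]
  ],
  "hand": 0.42
}}

```text
time_s: 20.45
tcp_pos: [0.576, -0.018, 0.0122]
ee_rot: [[0.008, -0.046, -0.999], [0.103, -0.994, 0.046], [-0.995, -0.103, -0.003]]
wrist_force: [-0.2, -0.4, -0.3]
gripper_width: 0.416
```

Emit:
{"method": "play_rows", "body": {
  "plan": [
    [[-1,-0.1,0,0,0,0],[-3,-0.3,0,0,0,0],[-7,-0.7,0,0,0,0],[-12,-1.2,0,0,0,0],[-16,-1.6,3,0,0,0]]
  ]
}}

```text
time_s: 21.08
tcp_pos: [0.5471, -0.0172, 0.1758]
ee_rot: [[0.012, -0.045, -0.999], [0.103, -0.994, 0.046], [-0.995, -0.103, -0.007]]
wrist_force: [-0.1, 1.0, -0.2]
gripper_width: 0.42
```

Emit:
{"method": "play_rows", "body": {
  "plan": [
    [[-3,0,5,0,0,0],[-5,0,10,0,0,0],[-5,0,14,0,0,0],[-5,0,14,0,0,0]]
  ]
}}

```text
time_s: 21.58
tcp_pos: [0.4029, -0.016, 0.2237]
ee_rot: [[0.01, -0.044, -0.999], [0.104, -0.994, 0.045], [-0.995, -0.104, -0.005]]
wrist_force: [-0.1, 0.5, 0.7]
gripper_width: 0.418
```

```bash
python3 m4.py 11; cat > m5.py <<'E'
from h import *
W=cloud("top",np.load("top11.npz")["d"]); W2=cloud("scene",np.load("scene11.npz")["d"])
a=np.radians(-2.8);ux=np.array([np.cos(a),np.sin(a)]);uy=np.array([-np.sin(a),np.cos(a)])
for w in(W,W2):
    L=w[...,:2]-[.5753,-.0185];x=L@ux;y=L@uy;Z=w[...,2];m=(abs(x)<.075)&(abs(y)<.045)&(Z>.018)&(Z<.06)
    print(m.sum(),np.round(np.hstack([np.ravel(i) for i in cv2.minAreaRect(np.c_[x[m],y[m]].astype(np.float32)*1000)]),1),np.percentile(Z[m],[50,95,99]))
p=np.load("top11.npz")["p"]; cv2.imwrite("pics/t12.png",cv2.resize(p[60:300,80:440],None,fx=2.2,fy=2.2))
E
python3 m5.py; sed 's/top0/top11/;s/scene0/scene11/' m2.py > m3.py; python3 m3.py | grep -E "bar"; python3 -c "
from h import *
print(r.sense()['tcp_pos'])"
```

```text
-x 359 [-49.8  61.5  60.   40.8  89. ] zmax 0.040406992622287016 zmed 0.03562060465015223
rib -0.0002808421205181622 -0.06571379672553102 142
cov 0.046068562142500866 [-0.1335203  -0.00154432]
-x 213 [-50.2  64.3  67.7  44.7  87.4] zmax 0.03782752173732174 zmed 0.033126905427207885
rib 0.002870744300888497 -0.06366653088955664 90
cov 0.04518249625395564 [-0.1303739   0.00345014]
340 [ 1.   0.1 98.1 30.3  1.6] [0.0311168  0.03776864 0.03988921]
290 [  2.1   2.2 100.3  35.3   1.3] [0.02840442 0.0349604  0.03704556]
  bar mean V,U [-1.11271437e-04  9.12784795e-05] dir cw deg 178.92685178500946 ext 0.06841800293923822 0.015091985769939323
  bar mean V,U [-0.0008908   0.00416884] dir cw deg 1.0626250010567804 ext 0.07467026115729411 0.015678446021364343
[ 0.40567871 -0.01580467  0.22337107]
```

View pics/t12.png

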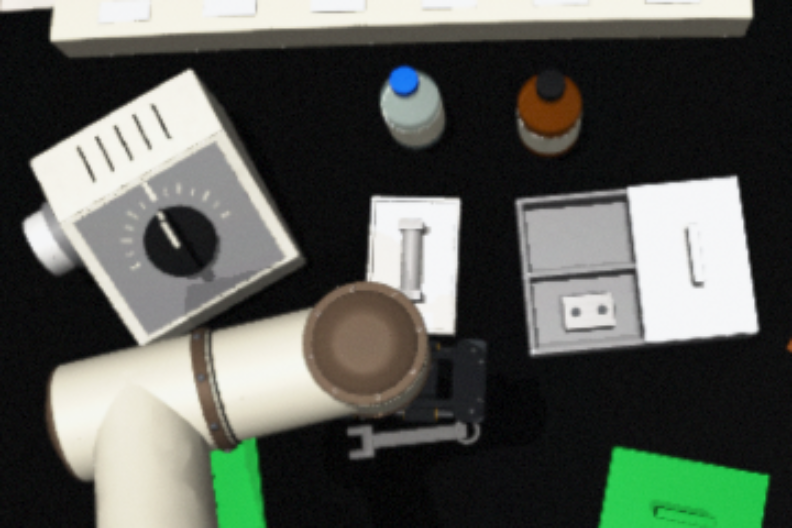

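View pics/s11.png

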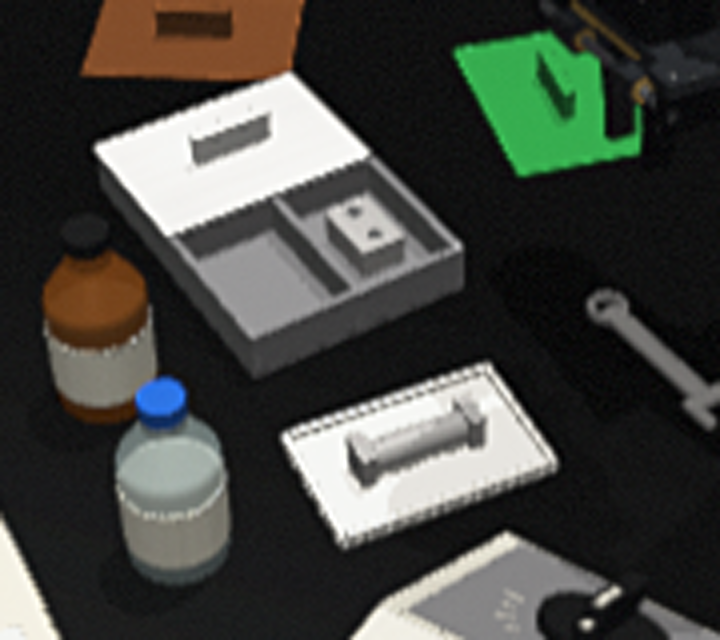

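The cartridge lies flat and centred in the tray, with its middle about (1, 0) mm from the tray centre. The dial pointer is on the long mark, the cover is flat at caddy y ≈ −65 mm, and the block is in its pocket. The wrench and bottles have not moved, and the gripper is clear. I'll hand in.

```bash
python3 -c "
from station import r
print(r.finish_job())"
```

```text
the job is handed in; nothing more can be done
None
```

The filter change is done and handed in at about 22 s of the 67 s allowed; no verdict was reported.

I turned the dial from about 51° to zero and slid the cover onto the deck. I then lifted the cartridge out of the +x pocket and laid it in the drip tray.

**Last checks, from both cameras:**

| Item | Reading | Limit |
|---|---|---|
| Dial | within about 1° of zero | 0.12 rad (about 7°) |
| Cover | flat, centre at caddy y ≈ −64 to −66 mm | below −45 mm |
| Cartridge | middle within about 3 mm of the tray's centre, lying flat on the tray floor | 65 mm in x, 45 mm in y |
| Block | at caddy (−50, 62) mm, in its pocket | pocket half of the caddy |
| Bottles and wrench | look unmoved in the pictures; not re-measured | 30 mm |

- **Dial grip:** The grip square to the panel was out of reach because joint 5 was at its −9° limit. I gripped the dial bar with the tool leaned 15° instead.
- **Cover reading:** The two cameras disagreed by about 2 mm on the cover's position, which is within the stated calibration error.
- **Scene camera:** Its outline for the objects in the pockets was less clean than the top camera's, so I used the top camera's values for the cartridge grasp and the block.

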